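# Roll-test three rollers and scrap the one that is out of round

## Robot

A 7-joint arm with a two-finger parallel gripper is mounted at the origin on a cart in front of the work surface, level with it; the furniture and walls round the work are solid. World frame = base frame: x ahead of the robot, y to its left, z up, the work surface at z = 0. Lengths are in m, angles in rad, forces in N, time in s.
With the tool pointing down it reaches from about 0.425 to 0.925 m from the base axis. Payload 6.8 kg.
Tool frame: the origin (TCP) lies between the finger pads; the fingertips stand 11 mm ahead of it and the grasp point (between the pads) lies 8 mm behind it; z points along the fingers, y is the line along which they close (so a half turn about z gives the same grasp; the last joint's range is limited). The gripper opens to 85 mm and grips with 20 to 120 N. Pads are 22 mm wide; open, the fingers measure 114 mm over their backs; the gripper's body (76 mm by 85 mm) begins 54 mm behind the grasp point. The pads swing forward as they close: fully open they stand 13 mm farther back than shut.
Start: joints at [-1.392, 0.477, 0.022, 1.555, -0.011, 1.109, -0.083], TCP at [0.191, 0.647, 0.242] pointing down, gripper open.
Joint ranges: [-2.96, 2.96], [-0.34, 2.1], [-1.41, 1.46], [0.24, 2.44], [-1.37, 4.51], [0.17, 1.92], [-2.96, 2.96]. Speed limits (rad/s): [2.39, 2.39, 3.14, 3.14, 3.14, 3.14, 3.14].

## Interface

Orientations are given as a rotation vector (axis times angle).
In Python, from bench import r gives the robot as it stands.
- The arm moves only by the tool send_rows, never from a script. Its argument "deltas" is a list of rows, each an object of numbers: "dx", "dy", "dz": the shift along the world's x, y, z in mm; "rx", "ry", "rz": the turn, a rotation vector about the world's x, y, z in degrees. A call has 1 to 5 rows; each row is the pose to reach, as a shift and turn from the pose commanded when the call began; what a row does not reach only later rows make up. A row lasts 1/12 s, in which the tool goes at most 41.7 mm and 7.16 degrees, less where a joint would pass 70% of its speed; a pose out of reach is approached as far as the arm can. A call with a gripper value outside its range is refused whole. "jaw" is the finger opening in mm, from 0 to 85.4, set as the call begins (left out, the last holds). The fingers move at their own pace and stop on an object; "newtons" is the grip in N (left out, the last holds). Time passes only in rows, so rows that repeat a pose let the fingers close. It gives the time, the measured TCP pose, the force, the opening and the grip force at its end, in the units of the state.
- r.get_obs(): the state, without advancing time (a new reading comes with each control period).
- r.grab_frame(name): name is "scene" or "top"; returns a dict with "frame" (480x640x3 uint8, blue, green, red), "z_map" (480x640 float32, m along the optical axis (not along the pixel's ray), 0 where there is no reading), "vertical_fov" (degrees; the focal length in pixels is half the picture's height over the tangent of half this angle, whatever the lens; pixels are square), "cx", "cy" (the principal point, pixels), "xyz" and "orientation" of the camera in the world. Camera axes: x right, y down, z forward; pixel columns grow to the right and rows downward; lengths in m; the calibration is good to about 2 mm. A picture is of the moment at which its call begins.
- r.hand_in(): hands the job in; it is judged then, once.
The state is a dict: "clock": time; "joints": joint angles; "qvel": joint speeds; "tau": joint torques, N m; "tcp_pos": TCP position; "orientation": TCP orientation; "contact_force": force on the tool from outside, world axes, zero at the start; "moment": the same for the moment, N m; "grip_width": finger opening in m; "gripper_force": force on a finger pad.
Only numpy, scipy, OpenCV 4.12 (cv2) and the standard library are available. Lean on these libraries where they do the work, as an engineer would, in place of code of your own. Each camera call takes 0.05 s, during which the arm holds its last target. There are 200 camera calls.

## Task

Three steel rollers lie on the sprung test plate, one in each lane, and one of them is out of round. Take the wooden block and with it roll each roller away from you across the plate, from the left lane to the right, pressing enough that the plate gives but never so hard that it bottoms: a true roller runs evenly, the bad one makes the plate bob and the force rise and fall. Then lay the block back flat on the bench, put the bad roller in the scrap tray and leave the two true ones on the plate.

Things in the scene. Friction and masses are not known exactly. Their poses are not given: they have to be found in the camera images.
- gauge: roll-test gauge fixed to the bench: low dark steel frame, 176 mm (its x, the rolling direction, +x away from the robot) by 244 mm (its y), 22 mm high, round a sprung flat grey plate. Origin at the centre of its underside on the bench. Three lanes side by side, centres at y = +74 (left), 0 and -74 mm
- plate (a joint): how far the plate is pressed down, m: 0 at rest, 0.008 at its hard stop. With the rollers on it, it begins to sink at about 4 N and sinks 1 mm for each further 1.5 N; at the stop (about 16 N) it is rigid. A roller counts as tested when it is under the block at least 40 mm from where it lay at the start, with the plate pressed down at least 1 mm
- plate_top (a point): centre of the plate's flat top, 35 mm above the bench at rest; sinks with the plate, axes as the gauge. Plate 160 mm (x) by 228 mm (y); lanes parted by strips 4 mm high at y = +-37 and +-111 mm; bars 6 mm high close its ends, inner faces at x = +-74 mm
- roller_left (a point): where the left lane's roller starts: its centre, within 3 mm (a point of the plate; it does not follow the roller). Plain steel roller lying across the lane, 56 mm long, 24 mm thick, 0.2 kg. Two of the three are round; one is oval, 2.5 mm thicker one way, and starts on its flat. Lanes are drawn anew each time. Let go, a round one stays, the oval one settles up to 12 mm away
- roller_middle (a point): where the middle lane's roller starts: its centre, within 3 mm (a point of the plate; it does not follow the roller). Plain steel roller lying across the lane, 56 mm long, 24 mm thick, 0.2 kg. Two of the three are round; one is oval, 2.5 mm thicker one way, and starts on its flat. Lanes are drawn anew each time. Let go, a round one stays, the oval one settles up to 12 mm away
- roller_right (a point): where the right lane's roller starts: its centre, within 3 mm (a point of the plate; it does not follow the roller). Plain steel roller lying across the lane, 56 mm long, 24 mm thick, 0.2 kg. Two of the three are round; one is oval, 2.5 mm thicker one way, and starts on its flat. Lanes are drawn anew each time. Let go, a round one stays, the oval one settles up to 12 mm away
- block: dark wooden offcut, 57 mm (its x) by 112 mm (its y) by 40 mm high, 0.16 kg, flat underneath; lies on the bench at the right, past the vice, to be held across its 57 mm width. Origin at the centre of its underside. Long side along the rolling direction, it fits over one lane; a roller under it moves half as far as the block
- scrap_tray: open dark steel tray fixed to the bench in front of the vice, 94 mm (its x) by 114 mm (its y), 36 mm high, walls 5 mm, floor 9 mm thick. Origin at the centre of its underside

How it is judged:
By the outcome, as a careful person would: the job done as asked, in the order asked, and still so for the second after the job is handed in, with the robot touching nothing.
It also fails if it takes over 72 s, if anything falls off the work surface, if the arm or the gripper's body presses on something with over 40 N, if the wrist force passes 120 N, or if a joint passes its speed limit or range.

## Working session

There is one attempt and no reset: what is moved stays moved. The work goes in short steps, Python scripts to look and compute and a tool call to move; the robot and the scene stay as the last step left them, time stands still between calls to the robot, and variables do not carry over. Pictures are saved under pics/ and viewed, at most 10 in all, crops included, and the job is handed in when it is done.

Besides the shell and the picture viewer there is one more tool, called as name(argument=value, ...), one argument or row to a line, values as JSON. send_rows: Moves the arm, as the interface text tells. Its arguments: {"type":"object","properties":{"deltas":{"type":"array","items":{"type":"object","properties":{"dx":{"type":"number"},"dy":{"type":"number"},"dz":{"type":"number"},"rx":{"type":"number"},"ry":{"type":"number"},"rz":{"type":"number"}}}},"jaw":{"type":"number"},"newtons":{"type":"number"}},"required":["deltas"]}

```bash
mkdir -p pics; ls; cat > h.py <<'E'
import numpy as np, cv2
from scipy.spatial.transform import Rotation as R
from bench import r
def cam(n):
    c=r.grab_frame(n); c['f']=240/np.tan(np.radians(c['vertical_fov'])/2)
    c['R']=R.from_rotvec(c['orientation']).as_matrix() if np.size(c['orientation'])==3 else R.from_quat(c['orientation']).as_matrix()
    return c
def cloud(c):
    v,u=np.mgrid[:480,:640]; z=c['z_map']
    p=np.stack([(u-c['cx'])/c['f']*z,(v-c['cy'])/c['f']*z,z],-1)
    return p@c['R'].T+np.array(c['xyz'])
def ray(c,u,v,h):
    d=c['R']@np.array([(u-c['cx'])/c['f'],(v-c['cy'])/c['f'],1]); o=np.array(c['xyz'])
    return o+d*(h-o[2])/d[2]
E
python3 - <<'E'
from h import *
for n in ('scene','top'):
    c=cam(n); cv2.imwrite(f'pics/{n}0.png',c['frame']); np.savez(f'{n}0.npz',P=cloud(c),**{k:np.array(v) for k,v in c.items()})
    print(n,c['xyz'],c['orientation'],c['f'],c['cx'],c['cy'],(c['z_map']>0).mean())
o=r.get_obs(); print(o)
E
```

```text
pics
scene [-0.02519369 -0.94603599  0.64622168] [-2.01606091  0.64954977 -0.34265284] 569.7662380933386 311.3793464819438 244.19381852563225 0.89755859375
top [ 0.40052523 -0.08529409  1.1875884 ] [-2.18747192  2.13639299 -0.14006445] 503.2301643917136 316.81851227332066 238.32105733454927 0.996025390625
{'clock': 0.1, 'joints': array([-1.39209142,  0.4777221 ,  0.0223812 ,  1.55635123, -0.01152042,
        1.10934141, -0.08308539]), 'qvel': array([ 0.00104565, -0.00062125,  0.00294192, -0.00148838,  0.00031778,
       -0.00035247,  0.00073176]), 'tau': array([ 4.15198316e-03, -5.97761357e+01,  1.61363907e+00, -2.81957549e+01,
        1.28401187e-02,  5.00157985e-03,  6.30139823e-06]), 'tcp_pos': array([0.19082824, 0.6469124 , 0.24142113]), 'orientation': array([-4.48965894e-01, -3.10922435e+00,  2.65337898e-03]), 'contact_force': array([ 0.4422455 , -0.33261827,  0.57450754]), 'moment': array([ 0.00054768, -0.01516571,  0.02899482]), 'gripper_force': 0.0, 'grip_width': 0.08573618065733775}
```

View pics/top0.png

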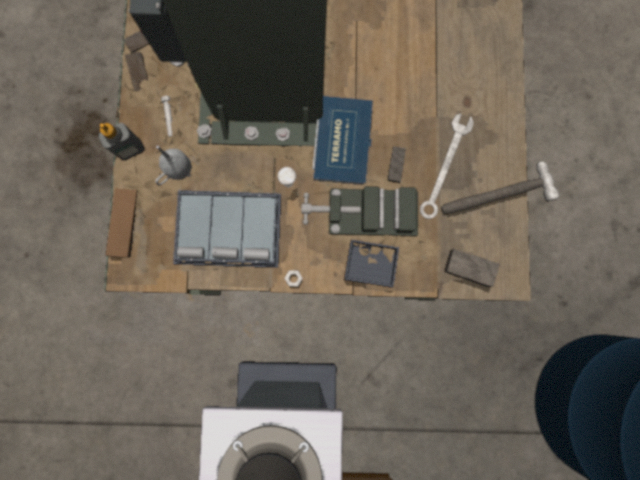

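View pics/scene0.png

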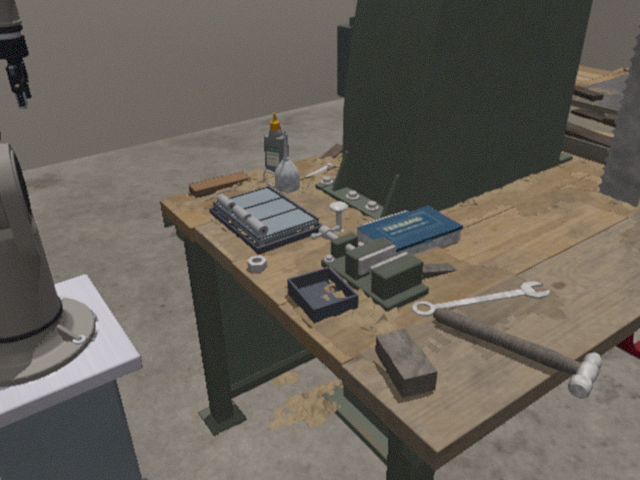

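The top view shows the gauge at (228,229) with its three rollers at its near edge (191,253), (226,253), (262,254). The tray is at (372,264), the block at (472,268) turned slightly, and the vice at (372,210). A tall machine stands behind the gauge. The scene view shows the same: block (406,362), tray (322,292), gauge (265,216).

```bash
python3 - <<'E'
import numpy as np, cv2
d={n:np.load(n+'0.npz') for n in('top','scene')}
P=d['top']['P']; S=d['scene']['P']
def reg(P,u0,u1,v0,v1): return P[v0:v1,u0:u1].reshape(-1,3)
b=reg(P,400,440,255,290); print('bench z',np.median(b[:,2]), 'scene', np.median(reg(S,340,370,320,350)[:,2]))
def rect(P,lo,hi,name):
    q=P[(P[:,2]>lo)&(P[:,2]<hi)]; 
    rr=cv2.minAreaRect((q[:,:2]*1000).astype(np.float32)); print(name,len(q),np.round(rr[0],1),np.round(rr[1],1),round(rr[2],2),'z',np.round(np.percentile(q[:,2],[5,50,95])*1000,1)); return q
rect(reg(P,440,502,243,295),.033,.06,'block top')
rect(reg(S,370,440,325,405),.033,.06,'block scene')
rect(reg(P,340,403,237,290),.028,.05,'tray top')
rect(reg(S,285,360,265,320),.028,.05,'tray scene')
rect(reg(P,340,403,237,290),.004,.016,'tray floor')
rect(reg(P,170,285,185,270),.012,.07,'gauge top')
g=reg(P,165,290,185,272)
rect(g,.044,.075,'rollers')
for u0,u1 in((178,208),(212,242),(246,276)):
    rect(reg(P,u0,u1,235,268),.046,.075,'roller'); rect(reg(P,u0,u1,205,235),.02,.05,'plate lane')
    print(ray:=0)
v=reg(P,300,420,180,240); print('vice max z',np.percentile(v[:,2],[50,99,100]))
for n,(u0,u1,v0,v1) in dict(machine=(140,330,0,125),plateM=(195,320,90,146),knob=(277,297,165,186),book=(315,372,97,182),funnel=(155,192,143,180),bottle=(98,145,118,160),nut=(283,303,268,288),vicehandle=(300,330,190,226),hammer=(443,560,160,215),peg1=(215,230,100,140),peg2=(300,315,100,140)).items():
    q=reg(P,u0,u1,v0,v1); q=q[q[:,2]>.008]; print(n,'x',np.round(np.percentile(q[:,0],[1,99]),3),'y',np.round(np.percentile(q[:,1],[1,99]),3),'zmax',np.round(np.percentile(q[:,2],99),3))
E
```

```text
bench z 0.00463171238883775 scene 0.004714165701677542
block top 1186 [ 482.9 -451.5] [112.5  57.5] 73.1 z [35.2 38.9 42.5]
block scene 1799 [ 483.1 -454.8] [113.6  58.5] 72.56 z [35.9 39.  40.7]
tray top 407 [ 488.  -219.1] [114.   94.1] 81.84 z [29.9 34.5 38.5]
tray scene 821 [ 505.1 -225.6] [120.  131.4] 81.71 z [28.5 33.6 42.6]
tray floor 2127 [ 490.1 -221.8] [122.8 147.1] 1.15 z [ 4.7  8.5 13.8]
gauge top 7649 [567.4 125.2] [199.4 261.7] 1.64 z [20.5 34.7 56.2]
rollers 860 [562.4 122.7] [211.8 157.8] 89.6 z [46.8 55.7 60.2]
roller 265 [501.9 193.4] [23.1 55.2] 1.1 z [48.4 55.6 60.6]
plate lane 897 [579. 196.] [69.2 68.6] 1.54 z [30.5 34.4 38.2]
0
roller 261 [503.  116.5] [56.6 23.6] 88.63 z [48.3 55.8 59.8]
plate lane 895 [580.8 117.4] [69.3 69.4] 1.61 z [30.6 34.2 38.1]
0
roller 259 [502.   42.3] [25.5 50. ] 1.13 z [48.8 56.2 60.2]
plate lane 898 [582.6  39.4] [69.4 68.7] 1.44 z [30.7 34.4 38.4]
0
vice max z [0.02177565 0.0781992  1.1875884 ]
machine x [0.811 1.007] y [-0.107  0.341] zmax 0.446
plateM x [0.766 0.871] y [-0.089  0.206] zmax 0.188
knob x [0.66  0.719] y [-0.039  0.001] zmax 0.072
book x [0.68  0.879] y [-0.214 -0.083] zmax 0.142
funnel x [0.672 0.767] y [0.212 0.298] zmax 0.164
bottle x [0.72  0.822] y [0.325 0.39 ] zmax 0.178
nut x [0.433 0.466] y [-0.058 -0.021] zmax 0.024
vicehandle x [0.573 0.661] y [-0.12  -0.055] zmax 0.06
hammer x [0.401 0.737] y [-0.653 -0.085] zmax 1.188
peg1 x [0.401 0.83 ] y [-0.085  0.158] zmax 1.188
peg2 x [0.78  0.831] y [-0.08  -0.046] zmax 0.143
```

```bash
python3 - <<'E'
import numpy as np, cv2
from h import ray
d={n:dict(np.load(n+'0.npz')) for n in('top','scene')}
def xy(c,pts,h): return np.array([ray(c,u,v,h)[:2] for u,v in pts])*1000
def mask(n,win,lo,hi):
    c=d[n]; u0,u1,v0,v1=win; m=np.zeros((480,640),np.uint8)
    m[v0:v1,u0:u1]=cv2.inRange(cv2.cvtColor(c['frame'],cv2.COLOR_BGR2HSV),lo,hi)[v0:v1,u0:u1]; return c,m
def fit(name,c,m,h,k=5):
    m=cv2.morphologyEx(m,cv2.MORPH_CLOSE,np.ones((k,k))); cs=max(cv2.findContours(m,0,1)[0],key=cv2.contourArea)[:,0]
    rr=cv2.minAreaRect(xy(c,cs,h).astype(np.float32)); print(name,np.round(rr[0],1),np.round(rr[1],1),round(rr[2],2))
fr=d['top']['frame']; hsv=cv2.cvtColor(fr,cv2.COLOR_BGR2HSV)
for u,v in((195,215),(178,230),(191,253),(205,262),(472,262),(430,270),(350,262),(374,280)): print((u,v),hsv[v,u])
fit('plate top',*mask('top',(165,290,185,272),(85,20,90),(110,120,255)),.035)
fit('plate scene',*mask('scene',(200,330,180,255),(85,10,90),(115,140,255)),.035)
P=d['top']['P']
for w in((400,440,255,290),(440,520,100,150),(290,330,250,290),(380,400,120,140),(130,170,250,285)): print(w,np.percentile(P[w[2]:w[3],w[0]:w[1],2],[20,50,80])*1000)
# rollers from scene by height
S=d['scene']['P']; q=S[(S[...,2]>.05)&(S[...,2]<.075)&(S[...,0]>.47)&(S[...,0]<.54)]
for a,b in((.155,.24),(.08,.155),(0,.08)):
    p=q[(q[:,1]>a)&(q[:,1]<b)]; print(len(p),p.mean(0),p.min(0),p.max(0))
E
```

```text
(195, 215) [ 96  17 153]
(178, 230) [108  13 101]
(191, 253) [  8   7 155]
(205, 262) [18 52 83]
(472, 262) [ 12  32 105]
(430, 270) [ 16  84 133]
(350, 262) [107  22  81]
(374, 280) [116  22  94]
plate top [601.9  16. ] [79.  35.9] 11.01
plate scene [567.9 112.6] [236.7 147.2] 86.58
(400, 440, 255, 290) [2.60985227 4.63171239 6.91694378]
(440, 520, 100, 150) [-2.18081148  0.54483189  4.09512412]
(290, 330, 250, 290) [-2.51258837 -0.25657773  2.35858065]
(380, 400, 120, 140) [-2.75158905 -0.11798356  2.7601741 ]
(130, 170, 250, 285) [2.7782578  5.90805541 8.46893696]
115 [0.49930927 0.18743751 0.05527805] [0.48937357 0.16027153 0.05057154] [0.51047946 0.22232555 0.06017061]
130 [0.49977899 0.11003935 0.05499142] [0.49100974 0.08341063 0.05001531] [0.51382833 0.14538432 0.06006052]
159 [0.49831114 0.03910834 0.05541804] [0.48863503 0.00993628 0.05016736] [0.51267478 0.07349967 0.0611579 ]
```

send_rows(
  deltas=[
    {"dx": 30,"dy": -30,"dz": 0,"rz": -5},
  ],
  jaw=80,
  newtons=100,
)

```text
$.deltas[0]: bad value
```

```bash
python3 - <<'E'
import numpy as np, cv2
from h import ray
d={n:dict(np.load(n+'0.npz')) for n in('top','scene')}
def xy(c,pts,h): return np.array([ray(c,u,v,h)[:2] for u,v in pts])*1000
def fit(n,win,h,name,smax=42,vmin=0):
    c=d[n]; u0,u1,v0,v1=win; hsv=cv2.cvtColor(cv2.GaussianBlur(c['frame'],(3,3),0),cv2.COLOR_BGR2HSV)
    m=np.zeros((480,640),np.uint8); w=hsv[v0:v1,u0:u1]; m[v0:v1,u0:u1]=((w[...,1]<smax)&(w[...,2]>vmin))*255
    m=cv2.morphologyEx(m,cv2.MORPH_OPEN,np.ones((3,3))); m=cv2.morphologyEx(m,cv2.MORPH_CLOSE,np.ones((7,7)))
    cs=max(cv2.findContours(m,0,1)[0],key=cv2.contourArea)[:,0]; cs=cv2.convexHull(cs)[:,0]
    rr=cv2.minAreaRect(xy(c,cs,h).astype(np.float32)); print(name,np.round(rr[0],1),np.round(rr[1],1),round(rr[2],2))
for s in(35,45,55):
    fit('top',(165,290,182,275),.022,'gauge',s)
    fit('top',(335,408,240,295),.036,'tray',s)
    fit('top',(436,510,240,298),.04,'block',s)
    fit('top',(165,290,182,275),.035,'plate',s,125)
E
```

```text
gauge [562.8 116.7] [242.4 173.9] 89.56
tray [ 486.4 -219. ] [112.4  92.6] 82.12Traceback (most recent call last):
  File "<stdin>", line 14, in <module>
  File "<stdin>", line 9, in fit
ValueError: max() iterable argument is empty
```

send_rows(
  deltas=[
    {"dx": 20,"dy": -30,"dz": 0,"rx": 0,"ry": 0,"rz": -5},
  ],
  jaw=80,
  newtons=100,
)

```text
clock: 0.18
tcp_pos: [0.2045, 0.6218, 0.2412]
orientation: [-0.569, -3.085, -0.003]
contact_force: [-0.9, 0.9, -0.3]
grip_width: 0.08
gripper_force: 0.0
```

send_rows(
  deltas=[
    {"dx": 32,"dy": -24,"dz": 0,"rx": 0,"ry": 0,"rz": -5},
    {"dx": 64,"dy": -48,"dz": 0,"rx": 0,"ry": 0,"rz": -10},
    {"dx": 96,"dy": -72,"dz": 0,"rx": 0,"ry": 0,"rz": -15},
    {"dx": 128,"dy": -96,"dz": 0,"rx": 0,"ry": 0,"rz": -20},
    {"dx": 160,"dy": -120,"dz": 0,"rx": 0,"ry": 0,"rz": -25},
  ],
)

```text
clock: 0.6
tcp_pos: [0.372, 0.4958, 0.2421]
orientation: [-1.244, -2.884, 0.001]
contact_force: [0.3, 0.3, -0.7]
grip_width: 0.08
gripper_force: 0.0
```

send_rows(
  deltas=[
    {"dx": 24,"dy": -32,"dz": 0,"rx": 0,"ry": 0,"rz": -5},
    {"dx": 48,"dy": -64,"dz": 0,"rx": 0,"ry": 0,"rz": -10},
    {"dx": 72,"dy": -96,"dz": 0,"rx": 0,"ry": 0,"rz": -15},
    {"dx": 96,"dy": -128,"dz": 0,"rx": 0,"ry": 0,"rz": -20},
    {"dx": 120,"dy": -160,"dz": 0,"rx": 0,"ry": 0,"rz": -25},
  ],
)

```text
clock: 1.02
tcp_pos: [0.4916, 0.3356, 0.2421]
orientation: [-1.839, -2.547, 0.001]
contact_force: [0.5, 0.7, 0.3]
grip_width: 0.0801
gripper_force: 0.0
```

send_rows(
  deltas=[
    {"dx": 10,"dy": -39,"dz": 0,"rx": 0,"ry": 0,"rz": -5},
    {"dx": 20,"dy": -78,"dz": 0,"rx": 0,"ry": 0,"rz": -10},
    {"dx": 30,"dy": -117,"dz": 0,"rx": 0,"ry": 0,"rz": -15},
    {"dx": 40,"dy": -156,"dz": 0,"rx": 0,"ry": 0,"rz": -20},
    {"dx": 50,"dy": -195,"dz": 0,"rx": 0,"ry": 0,"rz": -25},
  ],
)

```text
clock: 1.43
tcp_pos: [0.5408, 0.1405, 0.2421]
orientation: [-2.347, -2.088, 0.0]
contact_force: [1.0, -0.6, -0.1]
grip_width: 0.0797
gripper_force: 0.0
```

send_rows(
  deltas=[
    {"dx": 0,"dy": -40,"dz": 0,"rx": 0,"ry": 0,"rz": -1},
    {"dx": 0,"dy": -80,"dz": 0,"rx": 0,"ry": 0,"rz": -2},
    {"dx": 0,"dy": -120,"dz": 0,"rx": 0,"ry": 0,"rz": -3},
    {"dx": 0,"dy": -160,"dz": 0,"rx": 0,"ry": 0,"rz": -4},
    {"dx": 0,"dy": -200,"dz": 0,"rx": 0,"ry": 0,"rz": -5},
  ],
)

```text
clock: 1.85
tcp_pos: [0.5403, -0.0593, 0.2422]
orientation: [-2.432, -1.988, 0.0]
contact_force: [1.3, 0.5, 0.3]
grip_width: 0.0801
gripper_force: 0.0
```

send_rows(
  deltas=[
    {"dx": -4,"dy": -40,"dz": 0,"rx": 0,"ry": 0,"rz": -1},
    {"dx": -8,"dy": -80,"dz": 0,"rx": 0,"ry": 0,"rz": -2},
    {"dx": -12,"dy": -120,"dz": 0,"rx": 0,"ry": 0,"rz": -3},
    {"dx": -16,"dy": -160,"dz": 0,"rx": 0,"ry": 0,"rz": -4},
    {"dx": -20,"dy": -200,"dz": 0,"rx": 0,"ry": 0,"rz": -5},
  ],
)

```text
clock: 2.27
tcp_pos: [0.5202, -0.2592, 0.2421]
orientation: [-2.516, -1.88, -0.0]
contact_force: [0.1, -0.5, -0.1]
grip_width: 0.0798
gripper_force: 0.0
```

send_rows(
  deltas=[
    {"dx": -8,"dy": -40,"dz": 0,"rx": 0,"ry": 0,"rz": 0},
    {"dx": -16,"dy": -80,"dz": 0,"rx": 0,"ry": 0,"rz": 0},
    {"dx": -24,"dy": -120,"dz": 0,"rx": 0,"ry": 0,"rz": 0},
    {"dx": -32,"dy": -160,"dz": 0,"rx": 0,"ry": 0,"rz": 0},
    {"dx": -38,"dy": -194,"dz": 0,"rx": 0,"ry": 0,"rz": 0},
  ],
)

```text
clock: 2.68
tcp_pos: [0.4813, -0.4542, 0.242]
orientation: [-2.517, -1.879, 0.001]
contact_force: [0.3, 0.2, 0.8]
grip_width: 0.0799
gripper_force: 0.0
```

```bash
python3 - <<'E'
from h import *
o=r.get_obs(); print(o['clock'],o['tcp_pos'],o['joints']); M=R.from_rotvec(o['orientation']).as_matrix(); print(M[:,1],M[:,2],np.degrees(np.arctan2(M[1,1],M[0,1])),o['contact_force'])
E
```

```text
2.6833 [ 0.48131305 -0.45423278  0.24197885] [ 0.20416108  0.52614745  0.66622239  1.62231073 -0.3517719   1.11679349
  0.67269896]
[ 9.58746782e-01 -2.84260595e-01 -7.23091753e-04] [-8.23237137e-04 -2.32830256e-04 -9.99999634e-01] -16.51466032791351 [0.30568487 0.2131624  0.84239898]
```

send_rows(
  deltas=[
    {"dx": 1,"dy": 1,"dz": -40,"rx": 0,"ry": 0,"rz": -0.5},
    {"dx": 2,"dy": 1,"dz": -80,"rx": 0,"ry": 0,"rz": -0.5},
    {"dx": 2,"dy": 1,"dz": -120,"rx": 0,"ry": 0,"rz": -0.5},
    {"dx": 2,"dy": 1,"dz": -160,"rx": 0,"ry": 0,"rz": -0.5},
    {"dx": 2,"dy": 1,"dz": -190,"rx": 0,"ry": 0,"rz": -0.5},
  ],
)

```text
clock: 3.1
tcp_pos: [0.4838, -0.449, 0.0485]
orientation: [-2.521, -1.868, 0.001]
contact_force: [-0.5, 0.1, 1.1]
grip_width: 0.0799
gripper_force: 0.0
```

send_rows(
  deltas=[
    {"dx": 0,"dy": 0,"dz": -12,"rx": 0,"ry": 0,"rz": 0},
    {"dx": 0,"dy": 0,"dz": -24,"rx": 0,"ry": 0,"rz": 0},
    {"dx": 0,"dy": 0,"dz": -34,"rx": 0,"ry": 0,"rz": 0},
    {"dx": 0,"dy": 0,"dz": -34,"rx": 0,"ry": 0,"rz": 0},
  ],
)

```text
clock: 3.43
tcp_pos: [0.4849, -0.4504, 0.0177]
orientation: [-2.524, -1.87, 0.0]
contact_force: [1.2, 0.8, 0.2]
grip_width: 0.0799
gripper_force: 0.0
```

send_rows(
  deltas=[
    {"dx": 0,"dy": 0,"dz": 0,"rx": 0,"ry": 0,"rz": 0},
    {"dx": 0,"dy": 0,"dz": 0,"rx": 0,"ry": 0,"rz": 0},
    {"dx": 0,"dy": 0,"dz": 0,"rx": 0,"ry": 0,"rz": 0},
    {"dx": 0,"dy": 0,"dz": 0,"rx": 0,"ry": 0,"rz": 0},
    {"dx": 0,"dy": 0,"dz": 0,"rx": 0,"ry": 0,"rz": 0},
  ],
  jaw=45,
  newtons=100,
)

```text
clock: 3.85
tcp_pos: [0.486, -0.4518, 0.0205]
orientation: [2.522, 1.868, 0.001]
contact_force: [0.5, 0.1, 6.5]
grip_width: 0.0559
gripper_force: 107.1
```

send_rows(
  deltas=[
    {"dx": 0,"dy": 0,"dz": 15,"rx": 0,"ry": 0,"rz": 0},
    {"dx": 0,"dy": 0,"dz": 40,"rx": 0,"ry": 0,"rz": 0},
    {"dx": 0,"dy": 0,"dz": 70,"rx": 0,"ry": 0,"rz": -5},
    {"dx": 0,"dy": 0,"dz": 100,"rx": 0,"ry": 0,"rz": -10},
    {"dx": 0,"dy": 0,"dz": 125,"rx": 0,"ry": 0,"rz": -15},
  ],
)

```text
clock: 4.27
tcp_pos: [0.485, -0.4507, 0.1465]
orientation: [2.749, 1.518, 0.002]
contact_force: [-0.3, -0.1, -1.8]
grip_width: 0.0559
gripper_force: 106.2
```

send_rows(
  deltas=[
    {"dx": 8,"dy": 40,"dz": 0,"rx": 0,"ry": 0,"rz": -6},
    {"dx": 16,"dy": 80,"dz": 0,"rx": 0,"ry": 0,"rz": -12},
    {"dx": 24,"dy": 120,"dz": 0,"rx": 0,"ry": 0,"rz": -18},
    {"dx": 32,"dy": 160,"dz": 0,"rx": 0,"ry": 0,"rz": -24},
    {"dx": 40,"dy": 200,"dz": 0,"rx": 0,"ry": 0,"rz": -30},
  ],
)

```text
clock: 4.68
tcp_pos: [0.525, -0.2484, 0.1444]
orientation: [-3.049, -0.753, -0.002]
contact_force: [1.0, -0.1, -1.7]
grip_width: 0.0561
gripper_force: 106.3
```

send_rows(
  deltas=[
    {"dx": 4,"dy": 40,"dz": 0,"rx": 0,"ry": 0,"rz": -6},
    {"dx": 8,"dy": 80,"dz": 0,"rx": 0,"ry": 0,"rz": -12},
    {"dx": 12,"dy": 120,"dz": 0,"rx": 0,"ry": 0,"rz": -18},
    {"dx": 16,"dy": 160,"dz": 0,"rx": 0,"ry": 0,"rz": -24},
    {"dx": 20,"dy": 200,"dz": 0,"rx": 0,"ry": 0,"rz": -28},
  ],
)

```text
clock: 5.1
tcp_pos: [0.5448, -0.0481, 0.1443]
orientation: [-3.14, 0.006, -0.001]
contact_force: [1.1, 0.2, -1.9]
grip_width: 0.056
gripper_force: 106.3
```

send_rows(
  deltas=[
    {"dx": -8,"dy": 40,"dz": 0,"rx": 0,"ry": 0,"rz": 0},
    {"dx": -16,"dy": 80,"dz": 0,"rx": 0,"ry": 0,"rz": 0},
    {"dx": -24,"dy": 120,"dz": 0,"rx": 0,"ry": 0,"rz": 0},
    {"dx": -32,"dy": 160,"dz": 0,"rx": 0,"ry": 0,"rz": 0},
    {"dx": -40,"dy": 200,"dz": 0,"rx": 0,"ry": 0,"rz": 0},
  ],
)

```text
clock: 5.52
tcp_pos: [0.504, 0.1518, 0.1442]
orientation: [-3.14, -0.002, -0.0]
contact_force: [1.6, 1.2, -2.3]
grip_width: 0.0555
gripper_force: 106.3
```

send_rows(
  deltas=[
    {"dx": -13,"dy": 21,"dz": 0,"rx": 0,"ry": 0,"rz": 0},
    {"dx": -26,"dy": 42,"dz": 0,"rx": 0,"ry": 0,"rz": 0},
    {"dx": -26,"dy": 42,"dz": 0,"rx": 0,"ry": 0,"rz": 0},
  ],
)

```text
clock: 5.77
tcp_pos: [0.4759, 0.1971, 0.1432]
orientation: [-3.139, -0.014, 0.005]
contact_force: [-0.2, -0.6, -2.1]
grip_width: 0.0559
gripper_force: 106.5
```

```bash
python3 - <<'E'
from h import *
c=cam('scene'); f=c['frame']; cv2.imwrite('pics/s1.png',cv2.resize(f[80:320,140:460],(800,600)))
o=r.get_obs(); print(o['clock'],o['tcp_pos'],o['joints'],o['contact_force'],o['moment']); M=R.from_rotvec(o['orientation']).as_matrix(); print(M[:,1],M[:,2])
P=cloud(c); t=o['tcp_pos']; q=P[140:260,180:360].reshape(-1,3)
for a,b in((.10,.18),): 
    p=q[(q[:,2]>a)&(q[:,2]<b)&(abs(q[:,0]-t[0])<.09)&(abs(q[:,1]-t[1])<.06)]; print(len(p),np.percentile(p,[1,99],axis=0)*1000)
    s=p[p[:,1]<.17]; 
    for x0 in range(420,540,10):
        k=s[abs(s[:,0]*1000-x0)<5]; 
        if len(k)>5: print(x0,len(k),np.round(np.percentile(k[:,2],[2,50,98])*1000,1))
E
```

```text
5.8167 [0.47731185 0.19462241 0.14356575] [-1.32117462  0.59432416  1.10684311  2.07260251 -0.69265652  0.90620483
 -1.38407246] [ 1.07097231  0.10942537 -2.15560082] [-0.0564862   0.00055071 -0.05084834]
[ 0.00682846 -0.99997497 -0.00185154] [-0.0015662   0.00184088 -0.99999708]
1286 [[417.8623553  152.59859261 122.9158324 ]
 [529.00472724 228.0201457  177.88051057]]
420 52 [124.4 144.4 160.5]
430 57 [123.2 142.9 162.9]
440 62 [124.4 143.5 161.8]
450 62 [123.6 145.9 162.3]
460 65 [123.6 144.9 173.7]
470 110 [123.3 152.  176.7]
480 71 [124.2 153.7 174. ]
490 31 [123.6 138.8 161.9]
500 35 [124.3 137.1 162.5]
510 34 [124.2 140.3 159.9]
520 43 [125.9 141.1 161.9]
530 21 [123.8 144.5 160.6]
```

View pics/s1.png

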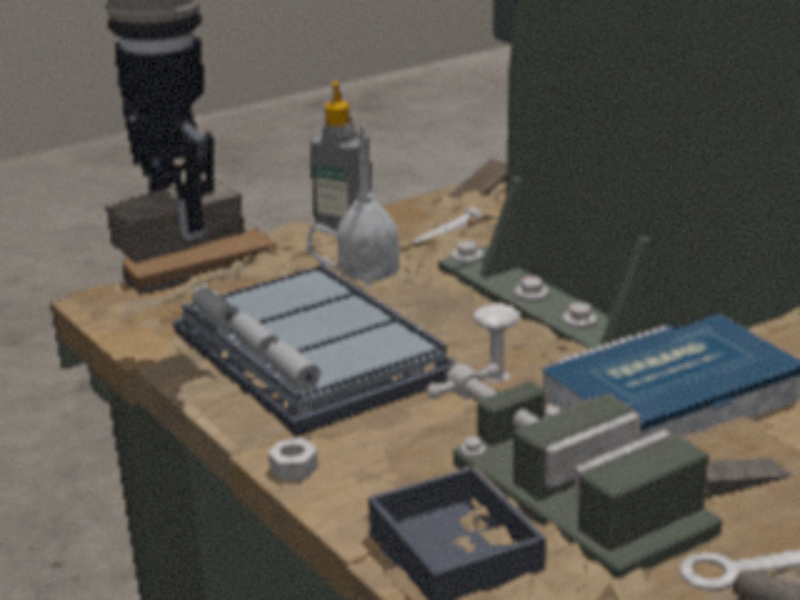

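The block is held level at crop (175,220), with the rollers undisturbed at (215,305), (250,330) and (290,360). Now I descend onto the left roller.

send_rows(
  deltas=[
    {"dx": 0,"dy": 0,"dz": -25,"rx": 0,"ry": 0,"rz": 0},
    {"dx": 0,"dy": 0,"dz": -45,"rx": 0,"ry": 0,"rz": 0},
    {"dx": 0,"dy": 0,"dz": -57,"rx": 0,"ry": 0,"rz": 0},
    {"dx": 0,"dy": 0,"dz": -60,"rx": 0,"ry": 0,"rz": 0},
    {"dx": 0,"dy": 0,"dz": -60,"rx": 0,"ry": 0,"rz": 0},
  ],
)

```text
clock: 6.23
tcp_pos: [0.479, 0.1905, 0.0834]
orientation: [3.141, -0.001, -0.001]
contact_force: [0.4, 0.6, -1.9]
grip_width: 0.0558
gripper_force: 106.5
```

send_rows(
  deltas=[
    {"dx": 0,"dy": 0,"dz": -1,"rx": 0,"ry": 0,"rz": 0},
    {"dx": 0,"dy": 0,"dz": -2,"rx": 0,"ry": 0,"rz": 0},
    {"dx": 0,"dy": 0,"dz": -2,"rx": 0,"ry": 0,"rz": 0},
  ],
)

```text
clock: 6.48
tcp_pos: [0.4795, 0.1915, 0.082]
orientation: [-3.141, -0.002, -0.002]
contact_force: [-0.7, -0.8, -1.9]
grip_width: 0.0558
gripper_force: 106.5
```

send_rows(
  deltas=[
    {"dx": 0,"dy": 0,"dz": -1,"rx": 0,"ry": 0,"rz": 0},
    {"dx": 0,"dy": 0,"dz": -2,"rx": 0,"ry": 0,"rz": 0},
    {"dx": 0,"dy": 0,"dz": -2,"rx": 0,"ry": 0,"rz": 0},
  ],
)

```text
clock: 6.73
tcp_pos: [0.479, 0.1916, 0.0794]
orientation: [-3.141, -0.002, -0.0]
contact_force: [-0.3, 0.1, -1.4]
grip_width: 0.0557
gripper_force: 106.5
```

send_rows(
  deltas=[
    {"dx": 0,"dy": 0,"dz": -1,"rx": 0,"ry": 0,"rz": 0},
    {"dx": 0,"dy": 0,"dz": -2,"rx": 0,"ry": 0,"rz": 0},
    {"dx": 0,"dy": 0,"dz": -2,"rx": 0,"ry": 0,"rz": 0},
  ],
)

```text
clock: 6.98
tcp_pos: [0.4796, 0.1916, 0.0776]
orientation: [-3.141, -0.002, -0.002]
contact_force: [0.7, -0.7, 4.7]
grip_width: 0.0558
gripper_force: 106.8
```

send_rows(
  deltas=[
    {"dx": 0,"dy": 0,"dz": -1,"rx": 0,"ry": 0,"rz": 0},
    {"dx": 0,"dy": 0,"dz": -1,"rx": 0,"ry": 0,"rz": 0},
  ],
)

```text
clock: 7.15
tcp_pos: [0.4796, 0.1916, 0.0766]
orientation: [-3.141, -0.002, -0.002]
contact_force: [0.5, 0.2, 6.6]
grip_width: 0.056
gripper_force: 107.0
```

send_rows(
  deltas=[
    {"dx": 4,"dy": 0,"dz": 0,"rx": 0,"ry": 0,"rz": 0},
    {"dx": 8,"dy": 0,"dz": 0,"rx": 0,"ry": 0,"rz": 0},
  ],
)

```text
clock: 7.32
tcp_pos: [0.4874, 0.1916, 0.0767]
orientation: [-3.141, -0.002, -0.001]
contact_force: [-0.2, 0.5, 5.8]
grip_width: 0.0554
gripper_force: 107.2
```

send_rows(
  deltas=[
    {"dx": 4,"dy": 0,"dz": 0,"rx": 0,"ry": 0,"rz": 0},
    {"dx": 8,"dy": 0,"dz": 0,"rx": 0,"ry": 0,"rz": 0},
  ],
)

```text
clock: 7.48
tcp_pos: [0.4956, 0.1917, 0.0767]
orientation: [-3.141, -0.002, -0.001]
contact_force: [0.1, 0.2, 5.6]
grip_width: 0.0555
gripper_force: 107.2
```

send_rows(
  deltas=[
    {"dx": 4,"dy": 0,"dz": 0,"rx": 0,"ry": 0,"rz": 0},
    {"dx": 8,"dy": 0,"dz": 0,"rx": 0,"ry": 0,"rz": 0},
  ],
)

```text
clock: 7.65
tcp_pos: [0.5036, 0.1918, 0.0767]
orientation: [-3.141, -0.002, -0.001]
contact_force: [-1.1, 1.7, 6.0]
grip_width: 0.0556
gripper_force: 107.3
```

send_rows(
  deltas=[
    {"dx": 4,"dy": 0,"dz": 0,"rx": 0,"ry": 0,"rz": 0},
    {"dx": 8,"dy": 0,"dz": 0,"rx": 0,"ry": 0,"rz": 0},
  ],
)

```text
clock: 7.82
tcp_pos: [0.5116, 0.1919, 0.0767]
orientation: [-3.141, -0.002, -0.001]
contact_force: [0.7, 0.6, 5.7]
grip_width: 0.0556
gripper_force: 107.3
```

send_rows(
  deltas=[
    {"dx": 4,"dy": 0,"dz": 0,"rx": 0,"ry": 0,"rz": 0},
    {"dx": 8,"dy": 0,"dz": 0,"rx": 0,"ry": 0,"rz": 0},
  ],
)

```text
clock: 7.98
tcp_pos: [0.5196, 0.1919, 0.0767]
orientation: [-3.141, -0.002, -0.001]
contact_force: [-0.3, 1.1, 6.0]
grip_width: 0.0557
gripper_force: 107.3
```

send_rows(
  deltas=[
    {"dx": 4,"dy": 0,"dz": 0,"rx": 0,"ry": 0,"rz": 0},
    {"dx": 8,"dy": 0,"dz": 0,"rx": 0,"ry": 0,"rz": 0},
  ],
)

```text
clock: 8.15
tcp_pos: [0.5275, 0.192, 0.0767]
orientation: [-3.141, -0.002, -0.001]
contact_force: [-1.0, 1.5, 5.3]
grip_width: 0.0557
gripper_force: 107.3
```

send_rows(
  deltas=[
    {"dx": 4,"dy": 0,"dz": 0,"rx": 0,"ry": 0,"rz": 0},
    {"dx": 8,"dy": 0,"dz": 0,"rx": 0,"ry": 0,"rz": 0},
  ],
)

```text
clock: 8.32
tcp_pos: [0.5355, 0.1921, 0.0767]
orientation: [-3.14, -0.002, -0.001]
contact_force: [-0.3, 1.3, 5.2]
grip_width: 0.0558
gripper_force: 107.3
```

send_rows(
  deltas=[
    {"dx": 4,"dy": 0,"dz": 0,"rx": 0,"ry": 0,"rz": 0},
    {"dx": 8,"dy": 0,"dz": 0,"rx": 0,"ry": 0,"rz": 0},
  ],
)

```text
clock: 8.48
tcp_pos: [0.5435, 0.1921, 0.0767]
orientation: [-3.14, -0.002, -0.001]
contact_force: [-1.0, 1.7, 6.3]
grip_width: 0.0556
gripper_force: 107.3
```

send_rows(
  deltas=[
    {"dx": 4,"dy": 0,"dz": 0,"rx": 0,"ry": 0,"rz": 0},
    {"dx": 8,"dy": 0,"dz": 0,"rx": 0,"ry": 0,"rz": 0},
  ],
)

```text
clock: 8.65
tcp_pos: [0.5514, 0.1922, 0.0767]
orientation: [-3.14, -0.002, -0.001]
contact_force: [-1.5, 1.6, 5.7]
grip_width: 0.0554
gripper_force: 107.3
```

send_rows(
  deltas=[
    {"dx": 4,"dy": 0,"dz": 0,"rx": 0,"ry": 0,"rz": 0},
    {"dx": 8,"dy": 0,"dz": 0,"rx": 0,"ry": 0,"rz": 0},
  ],
)

```text
clock: 8.82
tcp_pos: [0.5594, 0.1923, 0.0767]
orientation: [-3.14, -0.003, -0.001]
contact_force: [-0.4, 2.2, 5.2]
grip_width: 0.0557
gripper_force: 107.3
```

send_rows(
  deltas=[
    {"dx": 4,"dy": 0,"dz": 0,"rx": 0,"ry": 0,"rz": 0},
    {"dx": 8,"dy": 0,"dz": 0,"rx": 0,"ry": 0,"rz": 0},
  ],
)

```text
clock: 8.98
tcp_pos: [0.5674, 0.1923, 0.0767]
orientation: [-3.14, -0.003, -0.0]
contact_force: [-0.0, 1.1, 6.0]
grip_width: 0.056
gripper_force: 107.3
```

send_rows(
  deltas=[
    {"dx": 4,"dy": 0,"dz": 0,"rx": 0,"ry": 0,"rz": 0},
    {"dx": 8,"dy": 0,"dz": 0,"rx": 0,"ry": 0,"rz": 0},
    {"dx": 8,"dy": 0,"dz": 0,"rx": 0,"ry": 0,"rz": 0},
  ],
)

```text
clock: 9.23
tcp_pos: [0.5761, 0.1924, 0.0769]
orientation: [-3.14, -0.002, -0.002]
contact_force: [0.8, 2.5, 5.2]
grip_width: 0.056
gripper_force: 107.3
```

```bash
python3 - <<'E'
from h import *
c=cam('scene'); f=c['frame']; cv2.imwrite('pics/s2.png',cv2.resize(f[80:320,140:460],(800,600)))
o=r.get_obs(); print(o['clock'],o['tcp_pos'],o['joints'],o['contact_force'],o['moment'])
E
```

```text
9.2833 [0.5758331  0.19240369 0.07682384] [-1.06158197  0.78560392  0.93123405  1.89346041 -0.81554203  0.89562118
 -1.28579238] [0.50256768 2.11277024 5.60509724] [ 0.44451248  0.14496005 -0.05567238]
```

View pics/s2.png

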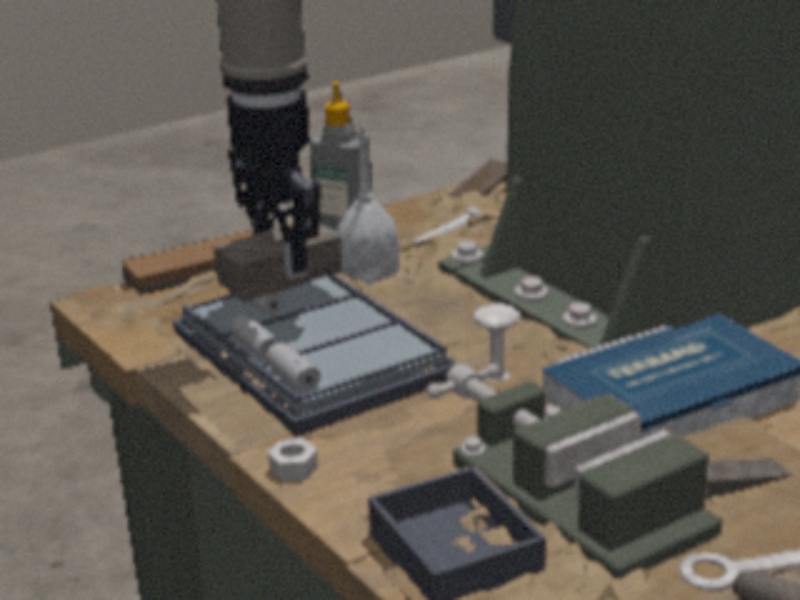

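The left roller, at (270,302) under the block, ran evenly at 7.1–8.2 N, so it is round. On to the middle lane.

send_rows(
  deltas=[
    {"dx": 0,"dy": 0,"dz": 8,"rx": 0,"ry": 0,"rz": 0},
    {"dx": 0,"dy": 0,"dz": 30,"rx": 0,"ry": 0,"rz": 0},
    {"dx": -30,"dy": -20,"dz": 35,"rx": 0,"ry": 0,"rz": 0},
    {"dx": -60,"dy": -45,"dz": 35,"rx": 0,"ry": 0,"rz": 0},
    {"dx": -85,"dy": -65,"dz": 35,"rx": 0,"ry": 0,"rz": 0},
  ],
)

```text
clock: 9.7
tcp_pos: [0.4876, 0.1248, 0.1113]
orientation: [3.141, 0.002, -0.002]
contact_force: [-0.3, -0.8, -2.1]
grip_width: 0.0559
gripper_force: 106.5
```

send_rows(
  deltas=[
    {"dx": -11,"dy": -9,"dz": 0,"rx": 0,"ry": 0,"rz": 0},
    {"dx": -11,"dy": -9,"dz": -15,"rx": 0,"ry": 0,"rz": 0},
    {"dx": -11,"dy": -9,"dz": -27,"rx": 0,"ry": 0,"rz": 0},
    {"dx": -11,"dy": -9,"dz": -31,"rx": 0,"ry": 0,"rz": 0},
    {"dx": -11,"dy": -9,"dz": -32,"rx": 0,"ry": 0,"rz": 0},
  ],
)

```text
clock: 10.12
tcp_pos: [0.4785, 0.1172, 0.079]
orientation: [3.141, 0.002, -0.002]
contact_force: [-0.4, -1.2, 1.7]
grip_width: 0.0556
gripper_force: 106.9
```

send_rows(
  deltas=[
    {"dx": 0,"dy": 0,"dz": -1,"rx": 0,"ry": 0,"rz": 0},
    {"dx": 0,"dy": 0,"dz": -1,"rx": 0,"ry": 0,"rz": 0},
    {"dx": 0,"dy": 0,"dz": -1,"rx": 0,"ry": 0,"rz": 0},
  ],
)

```text
clock: 10.37
tcp_pos: [0.4796, 0.1172, 0.0789]
orientation: [3.141, 0.001, 0.002]
contact_force: [0.2, -1.1, 1.5]
grip_width: 0.0559
gripper_force: 106.9
```

send_rows(
  deltas=[
    {"dx": 0,"dy": 0,"dz": -1,"rx": 0,"ry": 0,"rz": 0},
    {"dx": 0,"dy": 0,"dz": -2,"rx": 0,"ry": 0,"rz": 0},
    {"dx": 0,"dy": 0,"dz": -2,"rx": 0,"ry": 0,"rz": 0},
  ],
)

```text
clock: 10.62
tcp_pos: [0.4795, 0.1172, 0.0766]
orientation: [3.141, 0.001, 0.002]
contact_force: [0.4, -2.3, 5.4]
grip_width: 0.0554
gripper_force: 107.1
```

send_rows(
  deltas=[
    {"dx": 4,"dy": 0,"dz": 0,"rx": 0,"ry": 0,"rz": 0},
    {"dx": 8,"dy": 0,"dz": 0,"rx": 0,"ry": 0,"rz": 0},
  ],
)

```text
clock: 10.78
tcp_pos: [0.4872, 0.117, 0.0766]
orientation: [3.141, 0.001, 0.001]
contact_force: [0.9, -1.7, 5.4]
grip_width: 0.0559
gripper_force: 107.3
```

send_rows(
  deltas=[
    {"dx": 4,"dy": 0,"dz": 0,"rx": 0,"ry": 0,"rz": 0},
    {"dx": 8,"dy": 0,"dz": 0,"rx": 0,"ry": 0,"rz": 0},
  ],
)

```text
clock: 10.95
tcp_pos: [0.4954, 0.1169, 0.0766]
orientation: [3.141, 0.001, 0.001]
contact_force: [-1.2, -2.2, 5.5]
grip_width: 0.0558
gripper_force: 107.3
```

send_rows(
  deltas=[
    {"dx": 4,"dy": 0,"dz": 0,"rx": 0,"ry": 0,"rz": 0},
    {"dx": 8,"dy": 0,"dz": 0,"rx": 0,"ry": 0,"rz": 0},
  ],
)

```text
clock: 11.12
tcp_pos: [0.5034, 0.1167, 0.0766]
orientation: [3.141, 0.001, 0.001]
contact_force: [-0.3, -3.0, 5.2]
grip_width: 0.0558
gripper_force: 107.3
```

send_rows(
  deltas=[
    {"dx": 4,"dy": 0,"dz": 0,"rx": 0,"ry": 0,"rz": 0},
    {"dx": 8,"dy": 0,"dz": 0,"rx": 0,"ry": 0,"rz": 0},
  ],
)

```text
clock: 11.28
tcp_pos: [0.5114, 0.1165, 0.0767]
orientation: [3.141, 0.001, 0.001]
contact_force: [-0.5, -4.1, 5.5]
grip_width: 0.0557
gripper_force: 107.3
```

send_rows(
  deltas=[
    {"dx": 4,"dy": 0,"dz": 0,"rx": 0,"ry": 0,"rz": 0},
    {"dx": 8,"dy": 0,"dz": 0,"rx": 0,"ry": 0,"rz": 0},
  ],
)

```text
clock: 11.45
tcp_pos: [0.5193, 0.1164, 0.0767]
orientation: [3.14, 0.001, 0.001]
contact_force: [-1.0, -3.9, 6.3]
grip_width: 0.0557
gripper_force: 107.3
```

send_rows(
  deltas=[
    {"dx": 4,"dy": 0,"dz": 0,"rx": 0,"ry": 0,"rz": 0},
    {"dx": 8,"dy": 0,"dz": 0,"rx": 0,"ry": 0,"rz": 0},
  ],
)

```text
clock: 11.62
tcp_pos: [0.5273, 0.1162, 0.0766]
orientation: [3.14, 0.0, 0.001]
contact_force: [-1.2, -4.8, 6.6]
grip_width: 0.0558
gripper_force: 107.3
```

send_rows(
  deltas=[
    {"dx": 4,"dy": -0.5,"dz": 0,"rx": 0,"ry": 0,"rz": 0},
    {"dx": 8,"dy": -1,"dz": 0,"rx": 0,"ry": 0,"rz": 0},
  ],
)

```text
clock: 11.78
tcp_pos: [0.5353, 0.1159, 0.0767]
orientation: [3.141, 0.001, 0.001]
contact_force: [-0.5, -1.3, 4.8]
grip_width: 0.0558
gripper_force: 107.3
```

send_rows(
  deltas=[
    {"dx": 4,"dy": -0.5,"dz": 0,"rx": 0,"ry": 0,"rz": 0},
    {"dx": 8,"dy": -1,"dz": 0,"rx": 0,"ry": 0,"rz": 0},
  ],
)

```text
clock: 11.95
tcp_pos: [0.5434, 0.1156, 0.0767]
orientation: [-3.141, -0.002, -0.0]
contact_force: [0.2, 0.2, 6.2]
grip_width: 0.0557
gripper_force: 107.3
```

send_rows(
  deltas=[
    {"dx": 4,"dy": 0,"dz": 0,"rx": 0,"ry": 0,"rz": 0},
    {"dx": 8,"dy": 0,"dz": 0,"rx": 0,"ry": 0,"rz": 0},
  ],
)

```text
clock: 12.12
tcp_pos: [0.5513, 0.1155, 0.0767]
orientation: [-3.141, -0.002, -0.0]
contact_force: [0.5, -0.6, 6.1]
grip_width: 0.0558
gripper_force: 107.4
```

send_rows(
  deltas=[
    {"dx": 4,"dy": 0,"dz": 0,"rx": 0,"ry": 0,"rz": 0},
    {"dx": 8,"dy": 0,"dz": 0,"rx": 0,"ry": 0,"rz": 0},
  ],
)

```text
clock: 12.28
tcp_pos: [0.5593, 0.1153, 0.0767]
orientation: [-3.142, -0.002, -0.0]
contact_force: [-0.5, -0.6, 5.8]
grip_width: 0.0559
gripper_force: 107.4
```

send_rows(
  deltas=[
    {"dx": 4,"dy": 0,"dz": 0,"rx": 0,"ry": 0,"rz": 0},
    {"dx": 8,"dy": 0,"dz": 0,"rx": 0,"ry": 0,"rz": 0},
  ],
)

```text
clock: 12.45
tcp_pos: [0.5673, 0.1152, 0.0767]
orientation: [3.141, 0.002, 0.0]
contact_force: [-0.3, -2.0, 6.5]
grip_width: 0.0556
gripper_force: 107.4
```

send_rows(
  deltas=[
    {"dx": 4,"dy": 0,"dz": 0,"rx": 0,"ry": 0,"rz": 0},
    {"dx": 8,"dy": 0,"dz": 0,"rx": 0,"ry": 0,"rz": 0},
    {"dx": 8,"dy": 0,"dz": 0,"rx": 0,"ry": 0,"rz": 0},
  ],
)

```text
clock: 12.7
tcp_pos: [0.576, 0.115, 0.0768]
orientation: [3.141, 0.002, 0.002]
contact_force: [0.1, -2.4, 6.3]
grip_width: 0.0558
gripper_force: 107.4
```

```bash
python3 - <<'E'
from h import *
c=cam('top'); f=c['frame']; cv2.imwrite('pics/t2.png',cv2.resize(f[170:290,150:310],(800,600)))
o=r.get_obs(); print(o['clock'],o['tcp_pos'],o['joints'],o['contact_force'],o['moment'])
E
```

```text
12.75 [0.57568217 0.11493693 0.07678452] [-0.95119116  0.75520417  0.92668245  1.94179494 -0.80262856  0.86530401
 -1.16041152] [-0.51588908 -1.35991711  5.21080842] [-0.51525017  0.11751652  0.04103052]
```

View pics/t2.png

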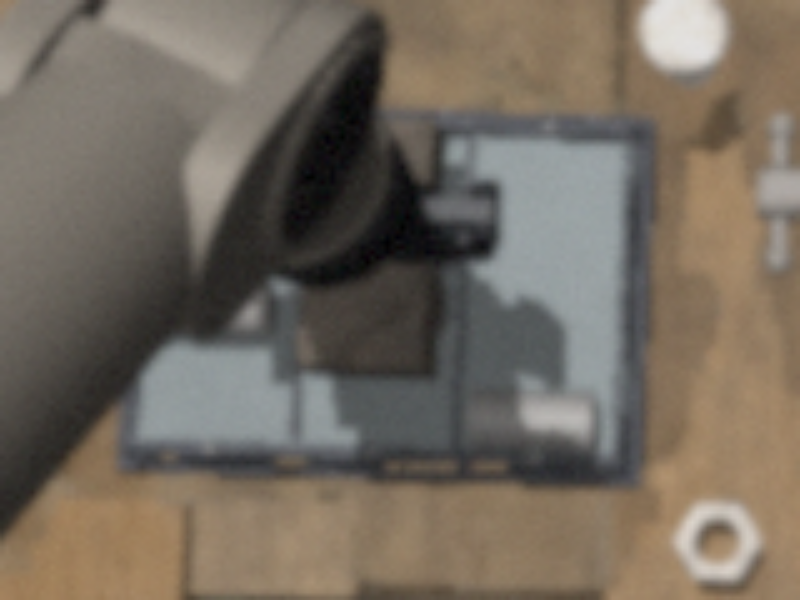

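The middle roller ran evenly too (6.7–8.5 N). The left one stays put at crop (245,315), and the right one lies at (530,418). Next is the right lane.

send_rows(
  deltas=[
    {"dx": 0,"dy": 0,"dz": 8,"rx": 0,"ry": 0,"rz": 0},
    {"dx": 0,"dy": 0,"dz": 30,"rx": 0,"ry": 0,"rz": 0},
    {"dx": -30,"dy": -20,"dz": 35,"rx": 0,"ry": 0,"rz": 0},
    {"dx": -60,"dy": -45,"dz": 35,"rx": 0,"ry": 0,"rz": 0},
    {"dx": -85,"dy": -65,"dz": 35,"rx": 0,"ry": 0,"rz": 0},
  ],
)

```text
clock: 13.17
tcp_pos: [0.4877, 0.0498, 0.1113]
orientation: [-3.141, -0.003, 0.002]
contact_force: [0.3, -0.9, -2.0]
grip_width: 0.0557
gripper_force: 106.5
```

send_rows(
  deltas=[
    {"dx": -11,"dy": -7,"dz": 0,"rx": 0,"ry": 0,"rz": 0},
    {"dx": -11,"dy": -7,"dz": -15,"rx": 0,"ry": 0,"rz": 0},
    {"dx": -11,"dy": -7,"dz": -27,"rx": 0,"ry": 0,"rz": 0},
    {"dx": -11,"dy": -7,"dz": -31,"rx": 0,"ry": 0,"rz": 0},
    {"dx": -11,"dy": -7,"dz": -32,"rx": 0,"ry": 0,"rz": 0},
  ],
)

```text
clock: 13.58
tcp_pos: [0.4783, 0.044, 0.0789]
orientation: [-3.141, -0.003, 0.003]
contact_force: [-1.0, 1.4, 2.6]
grip_width: 0.056
gripper_force: 106.8
```

send_rows(
  deltas=[
    {"dx": 0,"dy": 0,"dz": -1,"rx": 0,"ry": 0,"rz": 0},
    {"dx": 0,"dy": 0,"dz": -1,"rx": 0,"ry": 0,"rz": 0},
    {"dx": 0,"dy": 0,"dz": -1,"rx": 0,"ry": 0,"rz": 0},
  ],
)

```text
clock: 13.83
tcp_pos: [0.4795, 0.044, 0.0789]
orientation: [-3.141, -0.003, -0.001]
contact_force: [-0.1, 2.1, 2.9]
grip_width: 0.056
gripper_force: 106.8
```

send_rows(
  deltas=[
    {"dx": 0,"dy": 0,"dz": -1,"rx": 0,"ry": 0,"rz": 0},
    {"dx": 0,"dy": 0,"dz": -2,"rx": 0,"ry": 0,"rz": 0},
    {"dx": 0,"dy": 0,"dz": -2,"rx": 0,"ry": 0,"rz": 0},
  ],
)

```text
clock: 14.08
tcp_pos: [0.4795, 0.0439, 0.0766]
orientation: [-3.141, -0.002, -0.001]
contact_force: [-0.4, 3.4, 5.6]
grip_width: 0.0557
gripper_force: 107.0
```

send_rows(
  deltas=[
    {"dx": 4,"dy": 0,"dz": 0,"rx": 0,"ry": 0,"rz": 0},
    {"dx": 8,"dy": 0,"dz": 0,"rx": 0,"ry": 0,"rz": 0},
  ],
)

```text
clock: 14.25
tcp_pos: [0.4873, 0.0439, 0.0767]
orientation: [-3.141, -0.002, -0.001]
contact_force: [-1.8, 2.7, 7.1]
grip_width: 0.0556
gripper_force: 107.4
```

send_rows(
  deltas=[
    {"dx": 4,"dy": 0,"dz": 0,"rx": 0,"ry": 0,"rz": 0},
    {"dx": 8,"dy": 0,"dz": 0,"rx": 0,"ry": 0,"rz": 0},
  ],
)

```text
clock: 14.42
tcp_pos: [0.4957, 0.0438, 0.0768]
orientation: [-3.141, -0.002, -0.002]
contact_force: [-0.6, 2.0, 8.2]
grip_width: 0.0556
gripper_force: 107.4
```

send_rows(
  deltas=[
    {"dx": 4,"dy": 0,"dz": 0,"rx": 0,"ry": 0,"rz": 0},
    {"dx": 8,"dy": 0,"dz": 0,"rx": 0,"ry": 0,"rz": 0},
  ],
)

```text
clock: 14.58
tcp_pos: [0.5039, 0.0437, 0.0769]
orientation: [-3.141, -0.002, -0.002]
contact_force: [-1.2, 1.7, 8.2]
grip_width: 0.0559
gripper_force: 107.4
```

send_rows(
  deltas=[
    {"dx": 4,"dy": 0,"dz": 0,"rx": 0,"ry": 0,"rz": 0},
    {"dx": 8,"dy": 0,"dz": 0,"rx": 0,"ry": 0,"rz": 0},
  ],
)

```text
clock: 14.75
tcp_pos: [0.5121, 0.0436, 0.0771]
orientation: [-3.141, -0.002, -0.003]
contact_force: [-1.1, 1.6, 9.3]
grip_width: 0.0557
gripper_force: 107.5
```

send_rows(
  deltas=[
    {"dx": 4,"dy": 0,"dz": 0,"rx": 0,"ry": 0,"rz": 0},
    {"dx": 8,"dy": 0,"dz": 0,"rx": 0,"ry": 0,"rz": 0},
  ],
)

```text
clock: 14.92
tcp_pos: [0.5203, 0.0436, 0.0771]
orientation: [-3.141, -0.002, -0.003]
contact_force: [-0.4, 1.7, 8.9]
grip_width: 0.0554
gripper_force: 107.5
```

send_rows(
  deltas=[
    {"dx": 4,"dy": 0,"dz": 0,"rx": 0,"ry": 0,"rz": 0},
    {"dx": 8,"dy": 0,"dz": 0,"rx": 0,"ry": 0,"rz": 0},
  ],
)

```text
clock: 15.08
tcp_pos: [0.5284, 0.0435, 0.0772]
orientation: [-3.141, -0.002, -0.004]
contact_force: [0.8, 2.4, 8.0]
grip_width: 0.0561
gripper_force: 107.5
```

send_rows(
  deltas=[
    {"dx": 4,"dy": 0,"dz": 0,"rx": 0,"ry": 0,"rz": 0},
    {"dx": 8,"dy": 0,"dz": 0,"rx": 0,"ry": 0,"rz": 0},
  ],
)

```text
clock: 15.25
tcp_pos: [0.5364, 0.0434, 0.0772]
orientation: [-3.141, -0.002, -0.004]
contact_force: [0.7, 1.2, 7.8]
grip_width: 0.0558
gripper_force: 107.6
```

send_rows(
  deltas=[
    {"dx": 4,"dy": 0,"dz": 0,"rx": 0,"ry": 0,"rz": 0},
    {"dx": 8,"dy": 0,"dz": 0,"rx": 0,"ry": 0,"rz": 0},
  ],
)

```text
clock: 15.42
tcp_pos: [0.5444, 0.0434, 0.0771]
orientation: [-3.142, -0.002, -0.004]
contact_force: [1.2, 1.1, 6.9]
grip_width: 0.0557
gripper_force: 107.6
```

send_rows(
  deltas=[
    {"dx": 4,"dy": 0,"dz": 0,"rx": 0,"ry": 0,"rz": 0},
    {"dx": 8,"dy": 0,"dz": 0,"rx": 0,"ry": 0,"rz": 0},
  ],
)

```text
clock: 15.58
tcp_pos: [0.5523, 0.0433, 0.0771]
orientation: [3.142, 0.002, 0.004]
contact_force: [-0.5, 1.1, 6.2]
grip_width: 0.0557
gripper_force: 107.6
```

send_rows(
  deltas=[
    {"dx": 4,"dy": 0,"dz": 0,"rx": 0,"ry": 0,"rz": 0},
    {"dx": 8,"dy": 0,"dz": 0,"rx": 0,"ry": 0,"rz": 0},
  ],
)

```text
clock: 15.75
tcp_pos: [0.5598, 0.0432, 0.0769]
orientation: [3.141, 0.002, 0.002]
contact_force: [-2.3, 1.4, 6.1]
grip_width: 0.0557
gripper_force: 107.5
```

send_rows(
  deltas=[
    {"dx": 4,"dy": 0,"dz": 0,"rx": 0,"ry": 0,"rz": 0},
    {"dx": 8,"dy": 0,"dz": 0,"rx": 0,"ry": 0,"rz": 0},
  ],
)

```text
clock: 15.92
tcp_pos: [0.5673, 0.0431, 0.0768]
orientation: [3.142, 0.001, 0.001]
contact_force: [-0.3, 0.6, 7.5]
grip_width: 0.0559
gripper_force: 107.5
```

send_rows(
  deltas=[
    {"dx": 4,"dy": 0,"dz": 0,"rx": 0,"ry": 0,"rz": 0},
    {"dx": 8,"dy": 0,"dz": 0,"rx": 0,"ry": 0,"rz": 0},
    {"dx": 8,"dy": 0,"dz": 0,"rx": 0,"ry": 0,"rz": 0},
  ],
)

```text
clock: 16.17
tcp_pos: [0.5763, 0.043, 0.0771]
orientation: [3.141, 0.001, 0.003]
contact_force: [-1.4, 2.0, 8.8]
grip_width: 0.056
gripper_force: 107.6
```

```bash
python3 - <<'E'
from h import *
c=cam('scene'); f=c['frame']; cv2.imwrite('pics/s3.png',cv2.resize(f[80:320,140:460],(800,600)))
o=r.get_obs(); print(o['clock'],o['tcp_pos'],o['joints'],o['contact_force'],o['moment'])
E
```

```text
16.2167 [0.57600062 0.04308143 0.07707793] [-0.83192391  0.73602039  0.91827675  1.96476951 -0.7914552   0.84718464
 -1.04242249] [-0.16877975  1.4180506   7.37073758] [ 0.24837976  0.30476199 -0.05938973]
```

View pics/s3.png

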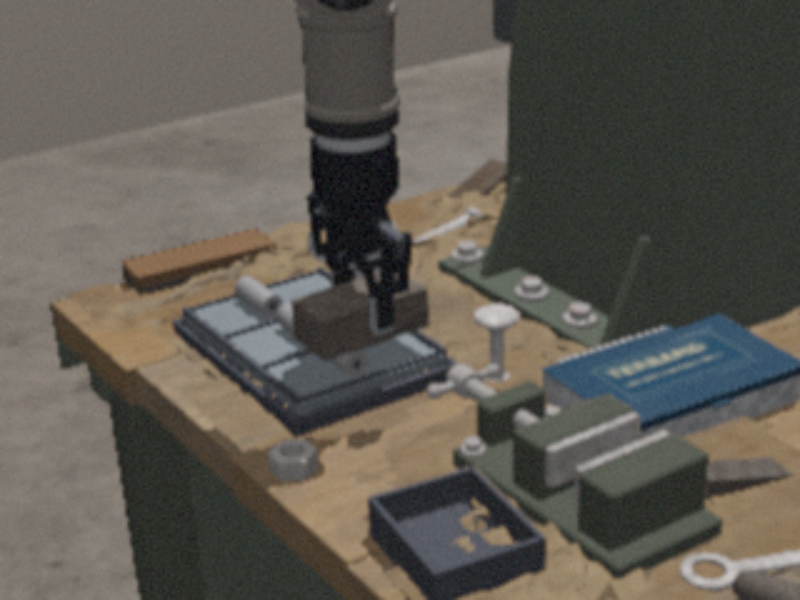

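The right roller, at (355,358), is the bad one: its force went 7.5→11.2→8.0→10.7 N. The block goes back to where it lay.

send_rows(
  deltas=[
    {"dx": 0,"dy": 0,"dz": 8,"rx": 0,"ry": 0,"rz": 0},
    {"dx": 0,"dy": 0,"dz": 30,"rx": 0,"ry": 0,"rz": 0},
    {"dx": 0,"dy": 0,"dz": 60,"rx": 0,"ry": 0,"rz": 0},
    {"dx": 0,"dy": -30,"dz": 67,"rx": 0,"ry": 0,"rz": 0},
    {"dx": -5,"dy": -65,"dz": 67,"rx": 0,"ry": 0,"rz": 0},
  ],
)

```text
clock: 16.63
tcp_pos: [0.5723, -0.0195, 0.1453]
orientation: [-3.141, -0.012, -0.006]
contact_force: [1.1, -0.3, -2.2]
grip_width: 0.056
gripper_force: 106.7
```

send_rows(
  deltas=[
    {"dx": -8,"dy": -40,"dz": 0,"rx": 0,"ry": 0,"rz": 6},
    {"dx": -16,"dy": -80,"dz": 0,"rx": 0,"ry": 0,"rz": 12},
    {"dx": -24,"dy": -120,"dz": 0,"rx": 0,"ry": 0,"rz": 18},
    {"dx": -32,"dy": -160,"dz": 0,"rx": 0,"ry": 0,"rz": 24},
    {"dx": -40,"dy": -200,"dz": 0,"rx": 0,"ry": 0,"rz": 30},
  ],
)

```text
clock: 17.05
tcp_pos: [0.5287, -0.2235, 0.1433]
orientation: [3.032, 0.822, -0.001]
contact_force: [0.7, -0.9, -1.2]
grip_width: 0.0556
gripper_force: 106.5
```

send_rows(
  deltas=[
    {"dx": -7,"dy": -39,"dz": 0,"rx": 0,"ry": 0,"rz": 6},
    {"dx": -14,"dy": -78,"dz": 0,"rx": 0,"ry": 0,"rz": 12},
    {"dx": -21,"dy": -117,"dz": 0,"rx": 0,"ry": 0,"rz": 18},
    {"dx": -28,"dy": -156,"dz": 0,"rx": 0,"ry": 0,"rz": 24},
    {"dx": -35,"dy": -195,"dz": 0,"rx": 0,"ry": 0,"rz": 30},
  ],
)

```text
clock: 17.47
tcp_pos: [0.4935, -0.4185, 0.1431]
orientation: [-2.716, -1.578, 0.002]
contact_force: [0.9, -0.2, -2.0]
grip_width: 0.0558
gripper_force: 106.5
```

send_rows(
  deltas=[
    {"dx": -5,"dy": -20,"dz": 0,"rx": 0,"ry": 0,"rz": 7},
    {"dx": -10,"dy": -34,"dz": 0,"rx": 0,"ry": 0,"rz": 13},
    {"dx": -10,"dy": -34,"dz": -30,"rx": 0,"ry": 0,"rz": 13},
    {"dx": -10,"dy": -34,"dz": -65,"rx": 0,"ry": 0,"rz": 13},
    {"dx": -10,"dy": -34,"dz": -95,"rx": 0,"ry": 0,"rz": 13},
  ],
)

```text
clock: 17.88
tcp_pos: [0.4838, -0.4511, 0.0469]
orientation: [-2.526, -1.868, 0.001]
contact_force: [1.0, 1.7, -3.0]
grip_width: 0.0555
gripper_force: 106.6
```

send_rows(
  deltas=[
    {"dx": 0,"dy": 0,"dz": -12,"rx": 0,"ry": 0,"rz": 0},
    {"dx": 0,"dy": 0,"dz": -19,"rx": 0,"ry": 0,"rz": 0},
    {"dx": 0,"dy": 0,"dz": -24,"rx": 0,"ry": 0,"rz": 0},
    {"dx": 0,"dy": 0,"dz": -26,"rx": 0,"ry": 0,"rz": 0},
    {"dx": 0,"dy": 0,"dz": -27,"rx": 0,"ry": 0,"rz": 0},
  ],
)

```text
clock: 18.3
tcp_pos: [0.4856, -0.4513, 0.0225]
orientation: [2.523, 1.869, 0.0]
contact_force: [-0.3, -0.4, -2.2]
grip_width: 0.0557
gripper_force: 106.5
```

```bash
python3 - <<'E'
from h import *
c=cam('top'); np.savez('t4.npz',P=cloud(c),**{k:np.array(v) for k,v in c.items()}); f=c['frame']; cv2.imwrite('pics/t4.png',cv2.resize(f[170:290,150:310],(800,600)))
o=r.get_obs(); print(o['clock'],o['tcp_pos'],o['contact_force'])
P=cloud(c).reshape(-1,3); q=P[(P[:,2]>.047)&(P[:,2]<.07)&(P[:,0]>.48)&(P[:,0]<.64)]
for y in (.191,.117,.043):
    p=q[abs(q[:,1]-y)<.034]; rr=cv2.minAreaRect((p[:,:2]*1000).astype(np.float32)); print(len(p),np.round(rr,1) if 0 else rr, np.percentile(p[:,2],[50,95]))
E
```

```text
18.35 [ 0.48563049 -0.45124336  0.02253526] [ 0.23427249  0.39178248 -1.55321438]
265 ((588.0640258789062, 194.992919921875), (100.80953216552734, 56.49068069458008), 0.6605727672576904) [0.0555186  0.06083431]
260 ((550.9729614257812, 115.60032653808594), (56.813961029052734, 23.773208618164062), 88.47612762451172) [0.05552357 0.05980836]
276 ((541.4885864257812, 44.90663528442383), (56.49309539794922, 26.01593589782715), 88.80451202392578) [0.05614659 0.06083159]
```

View pics/t4.png

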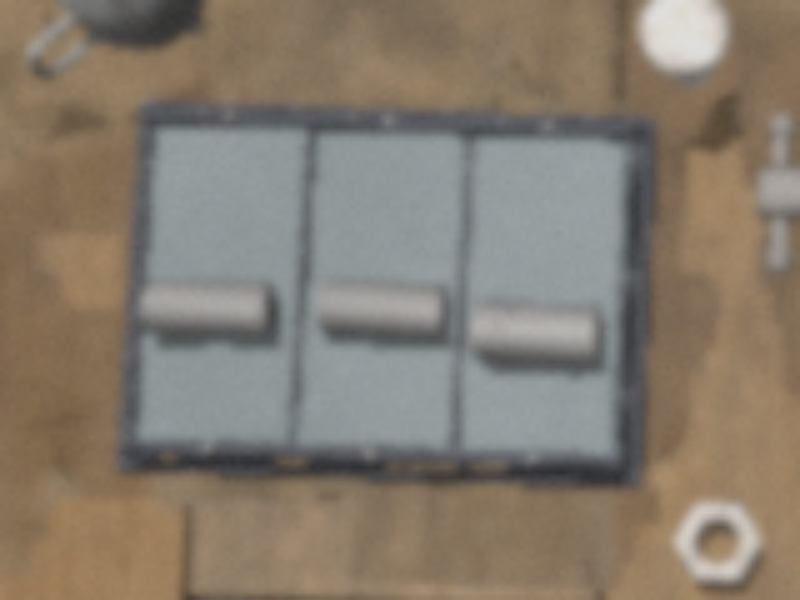

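All three rollers lie on the plate: (206,306), (382,308) and the oval at (536,332), which is at about (541, 44) mm. I lower the block the last 2 mm and release.

send_rows(
  deltas=[
    {"dx": 0,"dy": 0,"dz": -1,"rx": 0,"ry": 0,"rz": 0},
    {"dx": 0,"dy": 0,"dz": -2,"rx": 0,"ry": 0,"rz": 0},
    {"dx": 0,"dy": 0,"dz": -2,"rx": 0,"ry": 0,"rz": 0},
  ],
)

```text
clock: 18.6
tcp_pos: [0.4856, -0.451, 0.0205]
orientation: [2.523, 1.869, 0.001]
contact_force: [-0.2, 1.5, 4.1]
grip_width: 0.0556
gripper_force: 106.8
```

send_rows(
  deltas=[
    {"dx": 0,"dy": 0,"dz": 0,"rx": 0,"ry": 0,"rz": 0},
    {"dx": 0,"dy": 0,"dz": 0,"rx": 0,"ry": 0,"rz": 0},
    {"dx": 0,"dy": 0,"dz": 0,"rx": 0,"ry": 0,"rz": 0},
    {"dx": 0,"dy": 0,"dz": 0,"rx": 0,"ry": 0,"rz": 0},
  ],
  jaw=80,
)

```text
clock: 18.93
tcp_pos: [0.485, -0.4506, 0.0193]
orientation: [2.524, 1.87, 0.0]
contact_force: [0.2, 0.1, 0.0]
grip_width: 0.0799
gripper_force: 0.0
```

send_rows(
  deltas=[
    {"dx": 0,"dy": 0,"dz": 20,"rx": 0,"ry": 0,"rz": 0},
    {"dx": 0,"dy": 0,"dz": 50,"rx": 0,"ry": 0,"rz": 0},
    {"dx": 0,"dy": 0,"dz": 85,"rx": 0,"ry": 0,"rz": 0},
    {"dx": 0,"dy": 0,"dz": 115,"rx": 0,"ry": 0,"rz": 0},
    {"dx": 0,"dy": 20,"dz": 121,"rx": 0,"ry": 0,"rz": 0},
  ],
)

```text
clock: 19.35
tcp_pos: [0.4854, -0.4369, 0.1464]
orientation: [2.52, 1.858, -0.0]
contact_force: [0.6, -0.8, 1.0]
grip_width: 0.0795
gripper_force: 0.0
```

send_rows(
  deltas=[
    {"dx": 6,"dy": 40,"dz": 0,"rx": 0,"ry": 0,"rz": 3},
    {"dx": 12,"dy": 80,"dz": 0,"rx": 0,"ry": 0,"rz": 6},
    {"dx": 18,"dy": 120,"dz": 0,"rx": 0,"ry": 0,"rz": 10},
    {"dx": 24,"dy": 160,"dz": 0,"rx": 0,"ry": 0,"rz": 13},
    {"dx": 30,"dy": 200,"dz": 0,"rx": 0,"ry": 0,"rz": 16},
  ],
  jaw=45,
)

```text
clock: 19.77
tcp_pos: [0.5149, -0.2288, 0.1405]
orientation: [2.237, 2.206, 0.001]
contact_force: [0.8, 0.1, -0.3]
grip_width: 0.045
gripper_force: 0.0
```

send_rows(
  deltas=[
    {"dx": 4,"dy": 40,"dz": 0,"rx": 0,"ry": 0,"rz": 0},
    {"dx": 8,"dy": 80,"dz": 0,"rx": 0,"ry": 0,"rz": 0},
    {"dx": 12,"dy": 120,"dz": 0,"rx": 0,"ry": 0,"rz": 0},
    {"dx": 16,"dy": 160,"dz": 0,"rx": 0,"ry": 0,"rz": 0},
    {"dx": 20,"dy": 200,"dz": 0,"rx": 0,"ry": 0,"rz": 0},
  ],
)

```text
clock: 20.18
tcp_pos: [0.5348, -0.0287, 0.1405]
orientation: [2.24, 2.203, 0.001]
contact_force: [0.4, -0.5, -0.1]
grip_width: 0.0448
gripper_force: 0.0
```

send_rows(
  deltas=[
    {"dx": 3,"dy": 38,"dz": 0,"rx": 0,"ry": 0,"rz": 0},
    {"dx": 6,"dy": 75,"dz": 0,"rx": 0,"ry": 0,"rz": 0},
    {"dx": 6,"dy": 75,"dz": 0,"rx": 0,"ry": 0,"rz": 0},
  ],
)

```text
clock: 20.43
tcp_pos: [0.5414, 0.054, 0.14]
orientation: [-2.225, -2.214, -0.004]
contact_force: [0.6, 1.1, -0.1]
grip_width: 0.0451
gripper_force: 0.0
```

```bash
python3 - <<'E'
from h import *
o=r.get_obs(); print(o['clock'],o['tcp_pos'],o['joints'],o['contact_force']); M=R.from_rotvec(o['orientation']).as_matrix(); print(M[:,1],M[:,2])
c=cam('scene'); P=cloud(c).reshape(-1,3); q=P[(P[:,2]>.047)&(P[:,2]<.07)&(P[:,0]>.5)&(P[:,0]<.6)&(abs(P[:,1]-.043)<.036)]
print(len(q),cv2.minAreaRect((q[:,:2]*1000).astype(np.float32)),np.percentile(q,[2,50,98],axis=0))
t=dict(np.load('t4.npz')); f=cv2.cvtColor(t['frame'],cv2.COLOR_BGR2HSV)[225:248,240:274]
print(np.median(f[...,1]))
# block now, from scene
q=P[(P[:,2]>.033)&(P[:,2]<.05)&(abs(P[:,0]-.483)<.09)&(abs(P[:,1]+.453)<.09)]; print(cv2.minAreaRect((q[:,:2]*1000).astype(np.float32)),np.percentile(q[:,2],[5,50,95]))
E
```

```text
20.4333 [0.54142979 0.05402631 0.13995592] [-0.6328924   0.43011407  0.53501936  1.99184411 -0.30717598  0.79726111
  0.07444614] [ 0.61212566  1.05106633 -0.14559299]
[ 9.99988635e-01 -4.76752383e-03  2.42165634e-06] [ 2.08195555e-05  3.85895934e-03 -9.99992554e-01]
181 ((542.3177490234375, 42.15650939941406), (28.091339111328125, 62.78633499145508), 0.35902076959609985) [[0.5287795  0.01275217 0.0472526 ]
 [0.53708768 0.03689441 0.05519831]
 [0.55066743 0.06981938 0.05912239]]
13.0
((483.8642883300781, -454.84521484375), (115.24944305419922, 57.338871002197266), 73.52413940429688) [0.03595794 0.03895789 0.04078991]
```

send_rows(
  deltas=[
    {"dx": 0,"dy": 0,"dz": -30,"rx": 0,"ry": 0,"rz": 0},
    {"dx": 0,"dy": 0,"dz": -55,"rx": 0,"ry": 0,"rz": 0},
    {"dx": 0,"dy": 0,"dz": -75,"rx": 0,"ry": 0,"rz": 0},
    {"dx": 0,"dy": 0,"dz": -86,"rx": 0,"ry": 0,"rz": 0},
    {"dx": 0,"dy": 0,"dz": -91,"rx": 0,"ry": 0,"rz": 0},
  ],
)

```text
clock: 20.9
tcp_pos: [0.54, 0.0431, 0.0479]
orientation: [-2.24, -2.201, 0.004]
contact_force: [-0.2, -0.4, 0.6]
grip_width: 0.045
gripper_force: 0.0
```

send_rows(
  deltas=[
    {"dx": 0,"dy": 0,"dz": 0,"rx": 0,"ry": 0,"rz": 0},
    {"dx": 0,"dy": 0,"dz": 0,"rx": 0,"ry": 0,"rz": 0},
  ],
)

```text
clock: 21.07
tcp_pos: [0.5415, 0.0438, 0.05]
orientation: [2.24, 2.202, 0.001]
contact_force: [0.6, 0.3, 0.7]
grip_width: 0.045
gripper_force: 0.0
```

send_rows(
  deltas=[
    {"dx": 0,"dy": 0,"dz": 0,"rx": 0,"ry": 0,"rz": 0},
    {"dx": 0,"dy": 0,"dz": 0,"rx": 0,"ry": 0,"rz": 0},
    {"dx": 0,"dy": 0,"dz": 0,"rx": 0,"ry": 0,"rz": 0},
    {"dx": 0,"dy": 0,"dz": 0,"rx": 0,"ry": 0,"rz": 0},
  ],
  jaw=15,
  newtons=50,
)

```text
clock: 21.4
tcp_pos: [0.5419, 0.0444, 0.0503]
orientation: [2.239, 2.202, 0.003]
contact_force: [0.5, -0.0, 4.8]
grip_width: 0.0246
gripper_force: 49.0
```

send_rows(
  deltas=[
    {"dx": 0,"dy": 0,"dz": 10,"rx": 0,"ry": 0,"rz": 0},
    {"dx": 0,"dy": 0,"dz": 30,"rx": 0,"ry": 0,"rz": 0},
    {"dx": 0,"dy": 0,"dz": 60,"rx": 0,"ry": 0,"rz": 0},
    {"dx": 0,"dy": -15,"dz": 80,"rx": 0,"ry": 0,"rz": 0},
    {"dx": -4,"dy": -43,"dz": 80,"rx": 0,"ry": 0,"rz": 0},
  ],
)

```text
clock: 21.82
tcp_pos: [0.5401, 0.0049, 0.1333]
orientation: [2.231, 2.208, 0.011]
contact_force: [1.1, -1.2, -1.8]
grip_width: 0.0246
gripper_force: 49.5
```

send_rows(
  deltas=[
    {"dx": -9,"dy": -35,"dz": 0,"rx": 0,"ry": 0,"rz": -2},
    {"dx": -18,"dy": -70,"dz": 0,"rx": 0,"ry": 0,"rz": -4},
    {"dx": -27,"dy": -105,"dz": 0,"rx": 0,"ry": 0,"rz": -6},
    {"dx": -36,"dy": -140,"dz": 0,"rx": 0,"ry": 0,"rz": -7},
    {"dx": -45,"dy": -175,"dz": 0,"rx": 0,"ry": 0,"rz": -7},
  ],
)

```text
clock: 22.23
tcp_pos: [0.4909, -0.1746, 0.1297]
orientation: [-2.37, -2.061, 0.0]
contact_force: [0.8, 0.6, -2.3]
grip_width: 0.0246
gripper_force: 49.5
```

send_rows(
  deltas=[
    {"dx": -5,"dy": -30,"dz": 0,"rx": 0,"ry": 0,"rz": 0},
    {"dx": -5,"dy": -46,"dz": 0,"rx": 0,"ry": 0,"rz": 0},
    {"dx": -5,"dy": -46,"dz": 0,"rx": 0,"ry": 0,"rz": 0},
    {"dx": -5,"dy": -46,"dz": -20,"rx": 0,"ry": 0,"rz": 0},
    {"dx": -5,"dy": -46,"dz": -50,"rx": 0,"ry": 0,"rz": 0},
  ],
)

```text
clock: 22.65
tcp_pos: [0.4891, -0.2199, 0.0812]
orientation: [2.367, 2.06, 0.006]
contact_force: [0.2, 0.0, -1.9]
grip_width: 0.0248
gripper_force: 49.5
```

```bash
python3 - <<'E'
from h import *
c=cam('scene'); f=c['frame']; cv2.imwrite('pics/s5.png',cv2.resize(f[140:380,200:520],(800,600)))
o=r.get_obs(); print(o['clock'],o['tcp_pos'],o['contact_force'],o['grip_width'])
P=cloud(c).reshape(-1,3)
q=P[(P[:,2]>.030)&(P[:,2]<.042)&(abs(P[:,0]-.488)<.07)&(abs(P[:,1]+.22)<.08)]; print(cv2.minAreaRect((q[:,:2]*1000).astype(np.float32)))
E
```

```text
22.7 [ 0.48506451 -0.21742578  0.07484975] [-1.66886623  1.1863836  -6.89249996] 0.024725916259919597
((499.05718994140625, -223.24365234375), (119.5329360961914, 118.39698791503906), 82.17432403564453)
```

View pics/s5.png

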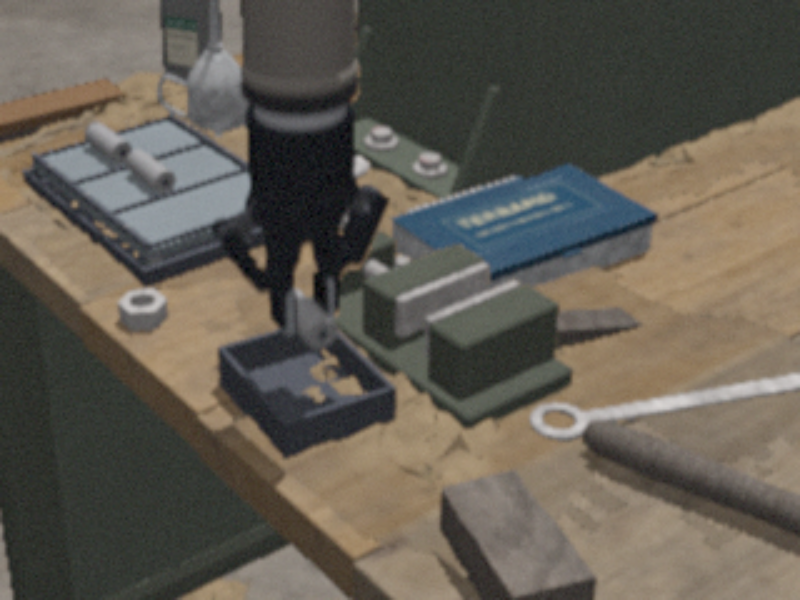

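The roller is held level at (313,322) above the tray (305,385), with two rollers on the plate at (108,140) and (150,168) and the block flat at (515,540). I lower it into the tray.

send_rows(
  deltas=[
    {"dx": 0,"dy": 0,"dz": -15,"rx": 0,"ry": 0,"rz": 0},
    {"dx": 0,"dy": 0,"dz": -30,"rx": 0,"ry": 0,"rz": 0},
    {"dx": 0,"dy": 0,"dz": -42,"rx": 0,"ry": 0,"rz": 0},
    {"dx": 0,"dy": 0,"dz": -50,"rx": 0,"ry": 0,"rz": 0},
    {"dx": 0,"dy": 0,"dz": -52,"rx": 0,"ry": 0,"rz": 0},
  ],
)

```text
clock: 23.12
tcp_pos: [0.4863, -0.2187, 0.0264]
orientation: [-2.367, -2.062, 0.001]
contact_force: [1.1, 0.3, -1.0]
grip_width: 0.0245
gripper_force: 49.9
```

send_rows(
  deltas=[
    {"dx": 0,"dy": 0,"dz": -1,"rx": 0,"ry": 0,"rz": 0},
    {"dx": 0,"dy": 0,"dz": -2,"rx": 0,"ry": 0,"rz": 0},
    {"dx": 0,"dy": 0,"dz": -2,"rx": 0,"ry": 0,"rz": 0},
  ],
)

```text
clock: 23.37
tcp_pos: [0.4873, -0.2196, 0.0258]
orientation: [2.369, 2.062, 0.001]
contact_force: [-0.9, -0.6, -1.9]
grip_width: 0.0245
gripper_force: 49.9
```

send_rows(
  deltas=[
    {"dx": 0,"dy": 0,"dz": -1,"rx": 0,"ry": 0,"rz": 0},
    {"dx": 0,"dy": 0,"dz": -2,"rx": 0,"ry": 0,"rz": 0},
    {"dx": 0,"dy": 0,"dz": -2,"rx": 0,"ry": 0,"rz": 0},
  ],
)

```text
clock: 23.62
tcp_pos: [0.4875, -0.2197, 0.0247]
orientation: [2.37, 2.062, 0.002]
contact_force: [-3.2, 0.7, 10.7]
grip_width: 0.0242
gripper_force: 51.3
```

send_rows(
  deltas=[
    {"dx": 0,"dy": 0,"dz": 0,"rx": 0,"ry": 0,"rz": 0},
    {"dx": 0,"dy": 0,"dz": 0,"rx": 0,"ry": 0,"rz": 0},
    {"dx": 0,"dy": 0,"dz": 0,"rx": 0,"ry": 0,"rz": 0},
  ],
  jaw=42,
)

```text
clock: 23.87
tcp_pos: [0.4872, -0.2197, 0.0236]
orientation: [2.369, 2.062, 0.001]
contact_force: [-0.1, 0.4, -0.1]
grip_width: 0.0422
gripper_force: 0.0
```

send_rows(
  deltas=[
    {"dx": 0,"dy": 0,"dz": 15,"rx": 0,"ry": 0,"rz": 0},
    {"dx": 0,"dy": 0,"dz": 40,"rx": 0,"ry": 0,"rz": 0},
    {"dx": 0,"dy": 0,"dz": 75,"rx": 0,"ry": 0,"rz": 0},
    {"dx": 0,"dy": 0,"dz": 110,"rx": 0,"ry": 0,"rz": 0},
    {"dx": 0,"dy": 0,"dz": 145,"rx": 0,"ry": 0,"rz": 0},
  ],
)

```text
clock: 24.28
tcp_pos: [0.4864, -0.2196, 0.1696]
orientation: [-2.37, -2.062, 0.001]
contact_force: [1.6, 0.6, 0.1]
grip_width: 0.0418
gripper_force: 0.0
```

send_rows(
  deltas=[
    {"dx": 0,"dy": 0,"dz": 20,"rx": 0,"ry": 0,"rz": 0},
    {"dx": 0,"dy": 0,"dz": 30,"rx": 0,"ry": 0,"rz": 0},
    {"dx": 0,"dy": 0,"dz": 30,"rx": 0,"ry": 0,"rz": 0},
    {"dx": 0,"dy": 0,"dz": 30,"rx": 0,"ry": 0,"rz": 0},
    {"dx": 0,"dy": 0,"dz": 30,"rx": 0,"ry": 0,"rz": 0},
  ],
)

```text
clock: 24.7
tcp_pos: [0.4861, -0.219, 0.1967]
orientation: [-2.368, -2.061, 0.002]
contact_force: [-0.3, 0.1, 0.3]
grip_width: 0.042
gripper_force: 0.0
```

```bash
python3 - <<'E'
from h import *
c=cam('scene'); f=c['frame']; cv2.imwrite('pics/s6.png',cv2.resize(f[160:400,190:510],(800,600)))
o=r.get_obs(); print(o['clock'],o['tcp_pos'],o['contact_force'],o['grip_width'])
E
```

```text
24.75 [ 0.48596173 -0.21903464  0.196561  ] [-0.2066412   0.07565498  0.1730258 ] 0.04178720359404675
```

View pics/s6.png

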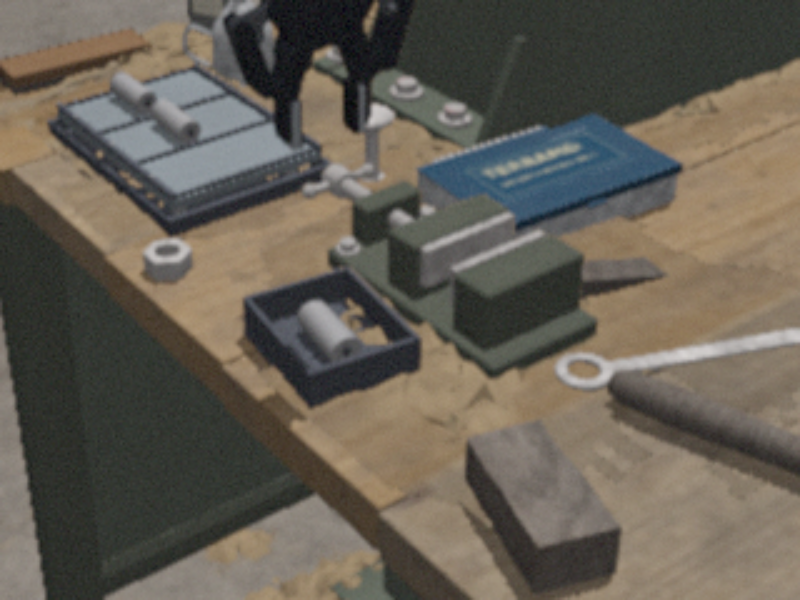

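The bad roller lies in the tray at (328,330). The two true ones are on the plate at (133,90) and (175,120), the block is flat at (540,505), and the gripper is clear.

```bash
python3 -c "
from bench import r
print(r.hand_in())"
```

```text
the job is handed in; nothing more can be done
None
```

I rolled all three rollers left to right and handed the job in at about 25 s: the right-lane roller was the bad one and is in the scrap tray, the two true ones are still on the plate, and the block lies flat where it started.

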